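# Zero the glassworker's scale

### The arm

A 7-joint arm with a two-finger parallel gripper is mounted at the origin on the work surface. World frame = base frame: x ahead of the robot, y to its left, z up, the work surface at z = 0. Lengths are in m, angles in rad, forces in N, time in s.
With the tool pointing down it reaches from about 0.425 to 0.925 m from the base axis. Payload 6.8 kg.
Tool frame: the origin (TCP) lies between the finger pads, 19 mm behind the fingertips; this is the grasp point; z points along the fingers, y is the line along which they close (so a half turn about z gives the same grasp; the last joint's range is limited). The gripper opens to 85 mm and grips with 20 to 120 N. Pads are 22 mm wide; open, the fingers measure 114 mm over their backs; the gripper's body (76 mm by 85 mm) begins 54 mm behind the grasp point. The pads swing forward as they close: fully open they stand 13 mm farther back than shut.
Start: joints at [-1.326, 0.477, 0.022, 1.555, -0.011, 1.109, -0.083], TCP at [0.233, 0.633, 0.25] pointing down, gripper open.
Joint ranges: [-2.96, 2.96], [-0.34, 2.1], [-1.41, 1.46], [0.24, 2.44], [-1.37, 4.51], [0.17, 1.92], [-2.96, 2.96]. Speed limits (rad/s): [2.39, 2.39, 3.14, 3.14, 3.14, 3.14, 3.14].

### API

Orientations are given as a unit quaternion [w, x, y, z].
In Python, from station import get_obs, cams, job gives the robot as it stands.
- The arm moves only by the tool arm_command, never from a script. Its argument "rows" is a list that holds one entry, the list of rows, each a list of 5 numbers: the finger opening in mm, from 0 to 85.4, then the shift along the world's x, y, z in units of 60 mm (1.0 is 60 mm), then the turn about the world's z in units of 0.08 rad (1.0 is 0.08 rad). In form: [[[grip, x, y, z, turn], ...]]. A call has exactly 10 rows; each row shifts and turns the commanded pose from where the row before left it; what a row does not reach is not made up. A row lasts 1/8 s, in which the tool goes at most 62.5 mm and 10.7 degrees, less where a joint would pass 70% of its speed; a pose out of reach is approached as far as the arm can. A call with a number of a shift or a turn outside -1 to 1 is refused whole. A call with a gripper value outside its range is refused whole. The fingers move at their own pace and stop on an object; "newtons" is the grip in N (left out, the last holds). Time passes only in rows, so rows that do not move let the fingers close, or fill a call up. It gives the time, the measured TCP pose, the force, the opening and the grip force at its end, in the units of the state.
- get_obs(): the state, without advancing time (a new reading comes with each control period).
- cams.read_camera(name): name is "scene" or "top" or "wrist"; returns the picture (384x512x3 uint8, red, green, blue); there is no depth.
- cams.camera_params(name): a dict with "K" (3x3 intrinsics, pixels), "extrinsics" (4x4, takes a point from camera to world coordinates). Camera axes: x right, y down, z forward; pixel columns grow to the right and rows downward; lengths in m; the calibration is good to about 2 mm. A picture is of the moment at which its call begins: read the wrist's pose just before it. camera_params takes no time and is no camera call; for the wrist camera it gives the pose at the moment of the call.
- job.hand_in(): hands the job in; it is judged then, once.
The state is a dict: "t": time; "q": joint angles; "joint_vel": joint speeds; "joint_torque": joint torques, N m; "eef_pos": TCP position; "tool_rot": TCP orientation; "contact_force": force on the tool from outside, world axes, zero at the start; "torque": the same for the moment, N m; "gripper_width": opening from 0.0 (shut) to 1.0 (fully open); "grasp_force": force on a finger pad.
Only numpy, scipy, OpenCV 4.12 (cv2) and the standard library are available. Lean on these libraries where they do the work, as an engineer would, in place of code of your own. Each camera call takes 0.05 s, during which the arm holds its last target. There are 200 camera calls.

### The job

Two identical scales stand on the glassworker's bench: zero the one whose steel cup is empty by pressing its tare key, the oblong one at the right-hand end of its key row as seen from the robot's side, gently all the way down with the fingertips, then let it spring back up and draw the hand a good hand's breadth away. The other scale, with glass marbles in its cup, is in the middle of a weighing, so touch neither it nor either cup. Press no other key, and leave the scales and everything else on the bench standing where they are.

Things in the scene. Friction and masses are not known exactly. Their poses are not given: they have to be found in the camera images.
- scale_empty: bench scale whose pan carries the EMPTY cup: the one to zero. 160 wide (y), 215 deep (x) mm, white, loose, 1 kg. Origin: centre of underside; x from key panel to pan, y to the panel's left seen from the robot. Panel: front 83 mm, rising 24 to 42 mm, 3 grey keys by its front edge; steel pan 124 square, top 47 high, centred 42 behind the origin
- scale_filled: the other, identical bench scale, whose cup holds three amber glass marbles: a weighing in progress. Same size, layout and axes as scale_empty (on both, behind the keys: a display and, right of it, a small round green spirit level, which is no key)
- tare_empty (a joint): key to press: the only oblong key of scale_empty, at the right-hand end (-y) of its row; 34 wide (y), 20 deep (x), 6 mm proud of the panel, moves square to it, acts from 0.0025 m down; no other key within 25 mm. 0 up, 0.004 m fully down; spring: 1 N to start, 5 N at the bottom
- tare_empty_top (a point): centre of that oblong key's top face, 34 mm above the table when up, moving down with it; 87 mm in front (-x) and 46 mm right (-y) of the scale's origin. Its z is square to the panel (12 degrees towards the front), y as on the scale
- units_empty (a joint): small round key (15 mm across) in the middle of scale_empty's row, 56 mm left of the tare key's centre: leave alone; 0 up, 0.004 m fully down; spring: 1 N to start, 5 N at the bottom
- power_empty (a joint): small round key (15 mm across) at the left end of scale_empty's row, 98 mm left of the tare key's centre: leave alone; 0 up, 0.004 m fully down; spring: 1 N to start, 5 N at the bottom
- tare_filled (a joint): oblong tare key of the other scale: leave alone; 0 up, 0.004 m fully down; spring: 1 N to start, 5 N at the bottom
- units_filled (a joint): middle round key of the other scale: leave alone; 0 up, 0.004 m fully down; spring: 1 N to start, 5 N at the bottom
- power_filled (a joint): left round key of the other scale: leave alone; 0 up, 0.004 m fully down; spring: 1 N to start, 5 N at the bottom
- cup_empty: open round steel cup, empty, 72 mm across the rim, 35 mm high, standing loose on scale_empty's pan (rim 82 mm above the table); origin: centre of its underside, z up
- cup_filled: the same steel cup with three loose amber glass marbles (22 mm) in it, on scale_filled's pan; origin: centre of its underside, z up
- pan_empty (a point): centre of the top of scale_empty's pan
- pan_filled (a point): centre of the top of scale_filled's pan
- jar_tall: closed green glass jar with black lid, 50 mm across, 72 mm high, loose, between the two scales; origin: centre of underside
- jar_squat: closed amber glass jar with metal lid, 60 mm across, 55 mm high, loose, at the right; origin: centre of underside
- tweezers: long steel tweezers lying flat, 158 mm long (along its x), 22 mm wide, 8 mm high, loose, between the scales; origin: under their middle
- paddle: black graphite paddle with turned wooden handle, 243 mm long (along its x), 60 mm wide, 28 mm high, lying loose at the left; origin: underneath, between blade and handle
- paperweight: clear solid glass paperweight, 68 mm across, 56 mm high, loose, at the right; origin: centre of underside
- scoop: steel long-handled spoon, 160 mm, lying loose at the far left beside the paddle; origin under its middle

How it is judged:
On the way, in this order (a step that is already met when the one before it is completed fails the run):
1. the tare key of the scale with the empty cup is pressed down by the fingers (at least 2.5 mm of its 4 mm) (value of joint tare_empty above 0.0025 m and contact force between the fingers and scale_empty above 0.5 N), for 0.1 s.
2. the key has sprung back and the fingers are off the scale and clear of it (value of joint tare_empty below 0.0008 m and contact force between the fingers and scale_empty below 0.05 N and distance between the grasp point and tare_empty_top above 0.08 m), for 0.1 s.
At the end, for the whole second after the job is handed in: That tare key was pressed and, like all keys, is up again (within 0.8 mm); the TCP is over 80 mm from it; both cups stand at rest on their pans within 12 mm of where they were, both scales within 10 mm and level, jars, tools and paperweight within 15 mm (value of joint each of tare_empty, units_empty, power_empty, tare_filled, units_filled, power_filled below 0.0008 m and distance between the grasp point and tare_empty_top above 0.08 m and distance between cup_empty and pan_empty below 0.035 m and distance of each of cup_empty, cup_filled from where it was at the start of the episode below 0.012 m and distance of each of scale_empty, scale_filled from where it was at the start of the episode below 0.01 m and angle between each of scale_empty, scale_filled's own z axis and vertical below 0.06 rad and linear speed of each of cup_empty, scale_empty, cup_filled, scale_filled below 0.02 m/s and distance between cup_filled and pan_filled below 0.035 m and distance of each of jar_tall, jar_squat, tweezers, paddle, paperweight, scoop from where it was at the start of the episode below 0.015 m); the robot touches nothing.
It fails at once if any key other than the empty-cup scale's tare key is pressed (more than 1.2 mm) (value of joint any of units_empty, power_empty, tare_filled, units_filled, power_filled above 0.0012 m).
It fails at once if the robot touches either cup or the other scale (more than 0.5 N) (contact force between any of the arm, the fingers and cup_empty above 0.5 N or contact force between any of the arm, the fingers and cup_filled above 0.5 N or contact force between any of the arm, the fingers and scale_filled above 0.5 N).
It fails at once if the scale is pressed roughly (more than 20 N) (contact force between any of the fingers, the arm and scale_empty above 20 N).
It fails at once if a scale or cup is shoved, tipped, lifted or carried (scale moves over 10 mm or tilts over 0.06 rad, cup moves over 12 mm or tilts over 0.15 rad) (distance of any of scale_empty, scale_filled from where it was at the start of the episode above 0.01 m or angle between any of scale_empty, scale_filled's own z axis and vertical above 0.06 rad or distance of any of cup_empty, cup_filled from where it was at the start of the episode above 0.012 m or angle between any of cup_empty, cup_filled's own z axis and vertical above 0.15 rad).
It fails at once if a jar, tool or the paperweight is moved or lifted (more than 15 mm) (distance of any of jar_tall, jar_squat, tweezers, paddle, paperweight, scoop from where it was at the start of the episode above 0.015 m).
It also fails if it takes over 32 s, if anything falls off the work surface, if the arm or the gripper's body presses on something with over 40 N, if the wrist force passes 120 N, or if a joint passes its speed limit or range.

## Working session

There is one attempt and no reset: what is moved stays moved. The work goes in short steps, Python scripts to look and compute and a tool call to move; the robot and the scene stay as the last step left them, time stands still between calls to the robot, and variables do not carry over. Pictures are saved under pics/ and viewed, at most 10 in all, crops included, and the job is handed in when it is done.

Besides the shell and the picture viewer there is one more tool, called as name([rows], argument=value, ...), one row to a line, values as JSON. arm_command: Moves the arm, as the interface text tells. Its arguments: {"type":"object","properties":{"rows":{"type":"array"},"newtons":{"type":"number"}},"required":["rows"]}

```bash
mkdir -p pics; python3 - <<'E'
from station import get_obs,cams
import cv2,numpy as np
for n in("top","scene"):
    im=cams.read_camera(n);cv2.imwrite(f"pics/{n}1.png",im[:,:,::-1])
    p=cams.camera_params(n);print(n,np.round(p["K"],1).tolist(),np.round(p["extrinsics"],3).tolist())
o=get_obs();print(o["t"],o["eef_pos"],o["tool_rot"],o["gripper_width"])
E
```

```text
top [[431.6, 0.0, 252.3], [0.0, 431.6, 193.6], [0.0, 0.0, 1.0]] [[0.002, -0.992, 0.13, 0.385], [-1.0, -0.002, 0.002, 0.054], [-0.002, -0.13, -0.992, 1.327], [0.0, 0.0, 0.0, 1.0]]
scene [[421.5, 0.0, 255.8], [0.0, 421.5, 190.4], [0.0, 0.0, 1.0]] [[0.773, 0.49, -0.403, 1.057], [0.634, -0.607, 0.478, -0.559], [-0.011, -0.626, -0.78, 1.056], [0.0, 0.0, 0.0, 1.0]]
0.1 [0.23307181 0.63295985 0.2491259 ] [-7.90703565e-05  1.75457179e-01  9.84486726e-01 -8.10814689e-04] 1.0007889281688387
```

View pics/top1.png

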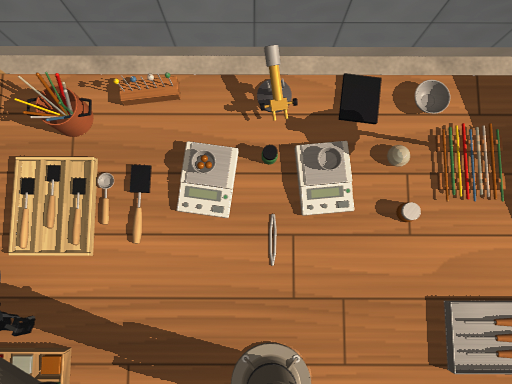

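View pics/scene1.png

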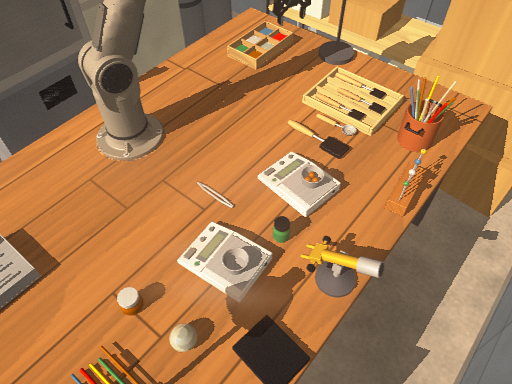

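The top view shows the marbles (205,161) in the left scale's cup. The right scale (325,178) has the empty cup, and its oblong key is near (343,205). I'll enlarge that area.

```bash
python3 - <<'E'
import cv2,numpy as np
a=cv2.imread("pics/top1.png")[135:220,290:360];b=cv2.imread("pics/scene1.png")[215:300,170:280]
a=cv2.resize(a,None,fx=7,fy=7,interpolation=cv2.INTER_CUBIC);cv2.imwrite("pics/ca.png",a)
b=cv2.resize(b,None,fx=7,fy=7,interpolation=cv2.INTER_CUBIC);cv2.imwrite("pics/cb.png",b)
E
```

```text
(no output)
```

View pics/ca.png

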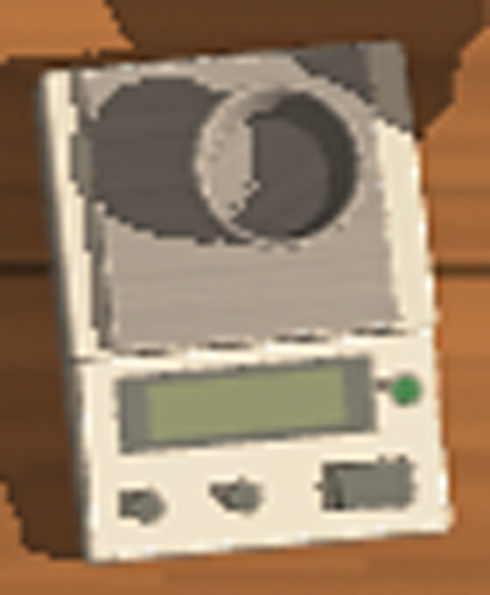

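View pics/cb.png

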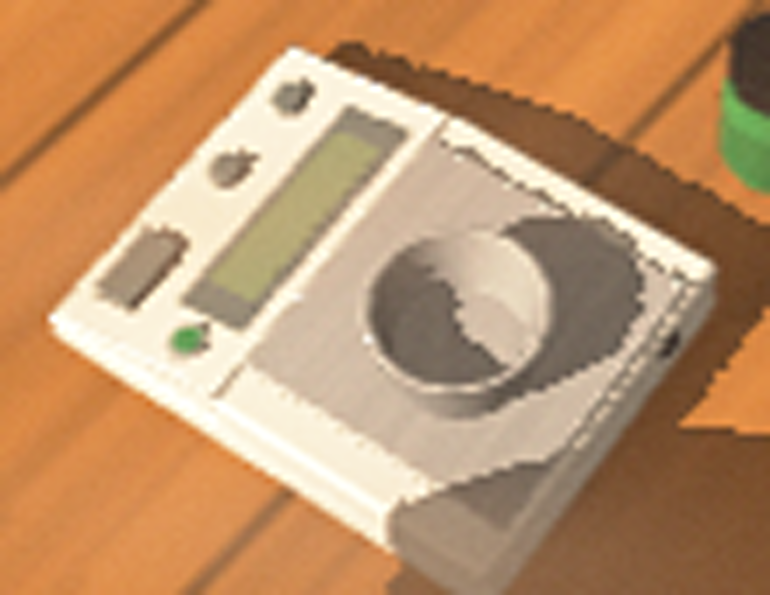

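The top crop shows the key top centred at about (375,483), the round keys at (148,504) and (243,495), and the front corners at (90,562) and (450,528). The scene crop has the key top at about (142,266). Next I'll triangulate.

```bash
cat >h.py <<'E'
from station import get_obs,cams
import numpy as np
def hit(p,uv,z):
    E=p["extrinsics"];d=E[:3,:3]@np.linalg.solve(p["K"],[*uv,1]);return E[:3,3]+d*(z-E[2,3])/d[2]
E
python3 - <<'E'
from h import *
t=cams.camera_params("top");s=cams.camera_params("scene")
T=lambda u,v,z:hit(t,(290+u/7-.43,135+v/7-.43),z)
S=lambda u,v,z:hit(s,(170+u/7-.43,215+v/7-.43),z)
print("key",T(375,483,.034),S(142,266,.034))
for n,q in dict(p=(148,504,.034),u=(243,495,.034),fl=(90,562,.022),fr=(450,528,.022),bl=(42,75,.04),br=(402,42,.04)).items(): print(n,T(*q))
for n,q in dict(p=(292,98,.034),u=(230,170,.034),fl=(293,48,.024),fr=(52,322,.024)).items(): print("S",n,S(*q))
E
```

```text
key [ 0.52456419 -0.21690996  0.034     ] [ 0.52671539 -0.21892405  0.034     ]
p [ 0.51530919 -0.11917328  0.034     ]
u [ 0.51927205 -0.16005989  0.034     ]
fl [ 0.49126243 -0.09530167  0.022     ]
fr [ 0.50631832 -0.25140362  0.022     ]
bl [ 0.70245071 -0.07509974  0.04      ]
br [ 0.71744025 -0.23232094  0.04      ]
S p [ 0.51842927 -0.1229202   0.034     ]
S u [ 0.52278895 -0.16444784  0.034     ]
S fl [ 0.49611876 -0.09985089  0.024     ]
S fr [ 0.51181647 -0.25620181  0.024     ]
```

Both views agree. The key is at about (0.5256, -0.218) and the scale's yaw is about +0.096 rad. The tool's closing line needs about +0.45 rad of turn to lie along the key. I'll move there at height with the fingers shut.

arm_command([
  [[0,0.4,-0.7,0,0.28],[0,0.4,-0.7,0,0.28],[0,0.4,-0.7,0,0.28],[0,0.4,-0.7,0,0.28],[0,0.4,-0.7,0,0.28],[0,0.4,-0.7,0,0.28],[0,0.4,-0.7,0,0.28],[0,0.4,-0.7,0,0.28],[0,0.4,-0.7,0,0.28],[0,0.4,-0.7,0,0.28]],
], newtons=40)

```text
t: 1.35
eef_pos: [0.4736, 0.2119, 0.2499]
tool_rot: [-0.0, 0.064, 0.998, -0.0]
contact_force: [0.8, 1.3, 0.9]
gripper_width: 0.001
grasp_force: 0.0
```

```bash
python3 -c "
from h import *
o=get_obs();print(o['t'],o['eef_pos'],o['tool_rot'],np.round(o['q'],3),o['contact_force'],o['gripper_width'])"
```

```text
1.35 [0.47362712 0.21191259 0.24986029] [-1.31974843e-04  6.39339963e-02  9.97954119e-01 -4.65216198e-05] [-0.69   0.219  0.174  1.935 -0.045  0.991  0.947] [0.81191444 1.31342804 0.91677412] 0.0005740911267725601
```

arm_command([
  [[0,0.1,-0.9,0,0.35],[0,0.1,-0.9,0,0.35],[0,0.1,-0.9,0,0.35],[0,0.1,-0.9,0,0.35],[0,0.1,-0.9,0,0.35],[0,0.1,-0.9,0,0.35],[0,0.1,-0.9,0,0.35],[0,0.1,-0.86,0,0.35],[0,0,0,0,0],[0,0,0,0,0]],
])

```text
t: 2.6
eef_pos: [0.521, -0.2154, 0.2495]
tool_rot: [-0.0, -0.048, 0.999, 0.0]
contact_force: [0.8, 0.6, -1.2]
gripper_width: -0.003
grasp_force: 0.0
```

```bash
python3 - <<'E'
from h import *
import cv2
o=get_obs();print(o['t'],o['eef_pos'],o['tool_rot'],np.round(o['q'],3),o['contact_force'])
p=cams.camera_params("wrist");im=cams.read_camera("wrist");cv2.imwrite("pics/w1.png",im[:,:,::-1])
np.savez("w1",K=p["K"],extrinsics=p["extrinsics"])
E
```

```text
2.6 [ 0.52098377 -0.21543766  0.24949793] [-4.87254621e-04 -4.75080161e-02  9.98870640e-01  4.42122518e-04] [-0.045  0.307  0.406  1.847 -0.141  1.016  2.084] [ 0.79105758  0.61407742 -1.23360902]
```

View pics/w1.png

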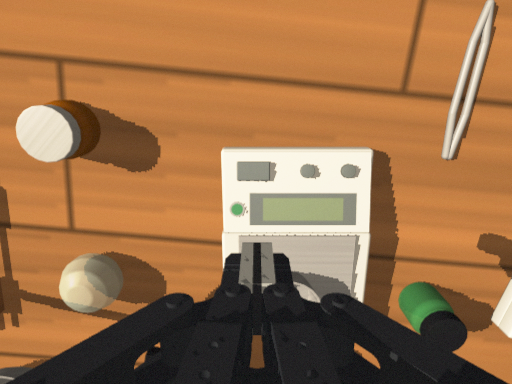

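The wrist view shows the scale square to the tool, with the key top at about (254,171), running from (237,162) to (271,180). The round keys are at (308,171) and (349,171).

```bash
python3 - <<'E'
from h import *
p=np.load("w1.npz")
for q in [(253.5,170.5),(308.5,170.5),(349,170.5)]: print(hit(p,q,.034))
for q in [(222,149),(372,149)]: print(hit(p,q,.023))
o=get_obs();print(o['eef_pos'],np.round(p["extrinsics"],3))
E
```

```text
[ 0.52376035 -0.21816583  0.034     ]
[ 0.5184218  -0.16217534  0.034     ]
[ 0.51449014 -0.12094029  0.034     ]
[ 0.50672986 -0.25259756  0.023     ]
[ 0.49197813 -0.09793323  0.023     ]
[ 0.52120659 -0.21467064  0.24959686] [[-0.095  0.95   0.297  0.444]
 [ 0.995  0.091  0.029 -0.223]
 [ 0.     0.299 -0.954  0.373]
 [ 0.     0.     0.     1.   ]]
```

The key averages to (0.5245, -0.218), and I expect contact at TCP z of about 0.055. I'll descend to about 0.07.

arm_command([
  [[0,0,-0.05,-0.6,0],[0,0,0,-0.6,0],[0,0,0,-0.6,0],[0,0,0,-0.5,0],[0,0,0,-0.4,0],[0,0,0,-0.2,0],[0,0,0,-0.1,0],[0,0,0,0,0],[0,0,0,0,0],[0,0,0,0,0]],
])

```text
t: 3.9
eef_pos: [0.5217, -0.2193, 0.0707]
tool_rot: [0.001, -0.048, 0.999, -0.0]
contact_force: [0.5, 1.1, -0.4]
gripper_width: 0.003
grasp_force: 0.0
```

```bash
python3 - <<'E'
from h import *
import cv2
o=get_obs();print(o['t'],o['eef_pos'],o['contact_force'])
im=cams.read_camera("wrist");s=cams.read_camera("scene")[200:300,140:273]
cv2.imwrite("pics/w2.png",cv2.hconcat([cv2.resize(im,(400,300)),cv2.resize(s,(399,300),interpolation=2)])[:,:,::-1])
for i in range(5): o=get_obs();print(o['eef_pos'],o['contact_force']); cams.read_camera("top")
E
```

```text
3.9 [ 0.52166289 -0.21932349  0.07068232] [ 0.46836401  1.07914355 -0.36066878]
[ 0.52148905 -0.2192442   0.07045029] [-0.1258584   0.28831959 -0.33226146]
[ 0.52140591 -0.21922744  0.07033147] [0.03585673 0.28872903 0.03844513]
[ 0.52134325 -0.21921252  0.07025079] [-0.70946516  0.42784485 -0.33367873]
[ 0.52129634 -0.21921325  0.07016808] [-0.79108802  0.38320345  0.76211569]
[ 0.52125522 -0.21919796  0.07010268] [-0.23941444 -0.02717094 -0.53152001]
```

View pics/w2.png

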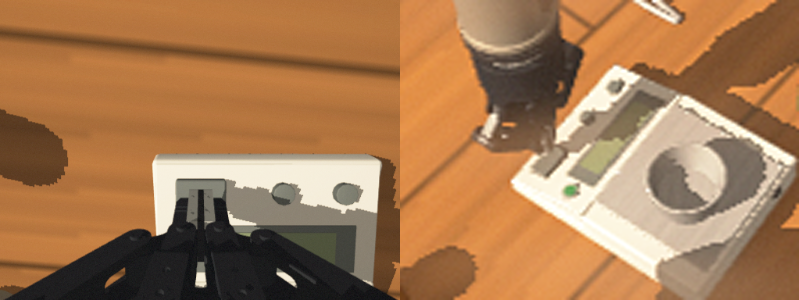

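The shut fingers stand centred over the oblong key in the wrist view, at (200,185), and the round keys are well clear. Going lower in small steps.

arm_command([
  [[0,0,0,-0.06,0],[0,0,0,-0.06,0],[0,0,0,-0.06,0],[0,0,0,-0.04,0],[0,0,0,-0.03,0],[0,0,0,-0.02,0],[0,0,0,0,0],[0,0,0,0,0],[0,0,0,0,0],[0,0,0,0,0]],
])

```text
t: 5.5
eef_pos: [0.5212, -0.2192, 0.0539]
tool_rot: [0.0, -0.048, 0.999, -0.0]
contact_force: [-0.6, 0.2, -0.4]
gripper_width: 0.0
grasp_force: 0.1
```

```bash
cat >f.py <<'E'
from h import *
F=[];P=[]
for i in range(5):
    o=get_obs();F.append(o['contact_force']);P.append(o['eef_pos']);cams.read_camera("top")
print(o['t'],np.mean(P,0),np.mean(F,0))
E
python3 f.py
```

```text
5.7 [ 0.52125292 -0.21917964  0.0538584 ] [-0.32935588 -0.44451374 -0.34936497]
```

arm_command([
  [[0,0,0,-0.02,0],[0,0,0,-0.02,0],[0,0,0,0,0],[0,0,0,0,0],[0,0,0,0,0],[0,0,0,0,0],[0,0,0,0,0],[0,0,0,0,0],[0,0,0,0,0],[0,0,0,0,0]],
])

```text
t: 7.0
eef_pos: [0.5213, -0.2192, 0.0514]
tool_rot: [0.0, -0.048, 0.999, -0.0]
contact_force: [0.9, -0.2, 3.2]
gripper_width: -0.004
grasp_force: 1.5
```

```bash
python3 f.py
```

```text
7.2 [ 0.52126579 -0.21921797  0.05142066] [1.42101477 0.5438468  3.60741263]
```

The force of about 3.7 N means the key is roughly 2.7 mm down. One more millimetre takes it to the bottom.

arm_command([
  [[0,0,0,-0.01,0],[0,0,0,-0.01,0],[0,0,0,0,0],[0,0,0,0,0],[0,0,0,0,0],[0,0,0,0,0],[0,0,0,0,0],[0,0,0,0,0],[0,0,0,0,0],[0,0,0,0,0]],
])

```text
t: 8.5
eef_pos: [0.5212, -0.2192, 0.0502]
tool_rot: [0.0, -0.048, 0.999, -0.0]
contact_force: [2.5, 0.3, 4.8]
gripper_width: -0.0
grasp_force: 2.1
```

```bash
python3 f.py
```

```text
8.7 [ 0.52124646 -0.219193    0.05021832] [ 2.49374444 -0.0867864   4.60916421]
```

arm_command([
  [[0,0,0,-0.005,0],[0,0,0,-0.005,0],[0,0,0,0,0],[0,0,0,0,0],[0,0,0,0,0],[0,0,0,0,0],[0,0,0,0,0],[0,0,0,0,0],[0,0,0,0,0],[0,0,0,0,0]],
])

```text
t: 10.0
eef_pos: [0.5213, -0.2192, 0.0496]
tool_rot: [0.0, -0.048, 0.999, -0.0]
contact_force: [3.3, -0.2, 6.0]
gripper_width: -0.001
grasp_force: 2.4
```

```bash
python3 f.py
```

```text
10.2 [ 0.52136579 -0.21918086  0.04967858] [2.56089716 0.09041058 5.29022722]
```

The key is at or near the bottom at about 5–6 N. Lifting straight up.

arm_command([
  [[0,0,0,-0.005,0],[0,0,0,0,0],[0,0,0,0.03,0],[0,0,0,0.06,0],[0,0,0,0.2,0],[0,0,0,0.6,0],[0,0,0,0.8,0],[0,0,0,0.8,0],[0,0,0,0.8,0],[0,0,0,0,0]],
])

```text
t: 11.5
eef_pos: [0.5225, -0.22, 0.2507]
tool_rot: [0.003, -0.047, 0.999, -0.001]
contact_force: [0.5, -0.4, -0.4]
gripper_width: -0.001
grasp_force: 0.0
```

arm_command([
  [[0,0,0,0,0],[0,0,0,0,0],[0,0,0,0,0],[0,0,0,0,0],[0,0,0,0,0],[0,0,0,0,0],[0,0,0,0,0],[0,0,0,0,0],[0,0,0,0,0],[0,0,0,0,0]],
])

```text
t: 12.75
eef_pos: [0.5212, -0.2191, 0.2467]
tool_rot: [0.0, -0.048, 0.999, 0.0]
contact_force: [0.1, -0.6, -0.2]
gripper_width: -0.002
grasp_force: 0.0
```

```bash
python3 - <<'E'
from h import *
import cv2
im=cams.read_camera("wrist");s=cams.read_camera("scene")[200:300,140:273]
cv2.imwrite("pics/w3.png",cv2.hconcat([cv2.resize(im,(400,300)),cv2.resize(s,(399,300),interpolation=2)])[:,:,::-1])
o=get_obs();print(o['t'],o['eef_pos'],o['contact_force'])
E
```

```text
12.85 [ 0.52122193 -0.21917438  0.24672704] [-0.27655867 -1.0227451   0.13912258]
```

View pics/w3.png

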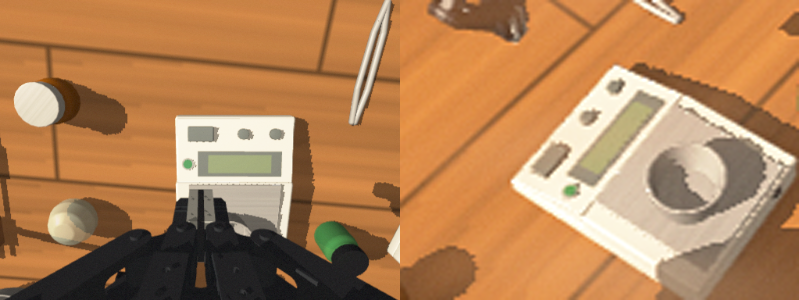

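The key is up again, in view at (200,133), and the scale and cup stand where they were. The TCP is 0.21 m above the key.

```bash
python3 -c "
from station import job
print(job.hand_in())"
```

```text
the job is handed in; nothing more can be done
None
```

I pressed the empty-cup scale's tare key to, or almost to, the bottom at about 5–6 N. It sprang back, the hand is about 0.21 m above it, nothing looked moved in the last pictures, and the job is handed in; no verdict came back.

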